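Index the sample carousel and swing in the lamp

TASK

Turn the sample carousel by its upright posts until the conical flask has clicked into place at the reading spot, the seat by the fixed pointer; then push the lamp plate at its free corner so that it swings round its pin fully home against the stop, lens facing the flask. Do not touch the vessels in the carousel, keep them all standing in their seats, and leave everything else on the bench where it is.

Things in the scene. Friction and masses are not known exactly. Their poses are not given: they have to be found in the camera images.
- axis (a point): centre of the sample carousel at the height of its top face, 45 mm above the bench; fixed to the station, it does not turn with the carousel. z axis up; y axis level, from the carousel's centre to the reading spot
- station: the fixed station, origin on the bench under the carousel's centre, same axes as point axis. Its carousel is a flat dark steel disc, 260 mm across, 13 mm thick, top 45 mm above the bench, with five round seats on a 70 mm radius, 72 degrees apart, each with four retaining pins 14 mm high. Four seats hold white plastic vessels; the one at the spot starts empty
- carousel (a joint): angle of the carousel in rad, 0 at the start, growing anticlockwise seen from above; turns freely either way without end. It clicks into a detent every 1.257 rad (72 degrees) with a seat exactly at the reading spot each time; about 4 N at a push post takes it over the hump midway (36 degrees) and then it runs into the next detent by itself and settles there, well damped
- spot (a point): the reading spot: the point on the carousel's top face, 70 mm from its centre, straight in from the small fixed dark pointer (a 10 mm wide upright, 56 mm high) at the carousel's rim and, once the lamp is swung in, straight before its lens. Fixed to the station; same axes as point axis
- post0 (a point): top centre of one of the five identical upright steel push posts near the rim of the carousel, midway between neighbouring seats, 120 mm from its centre; the post is 16 mm in diameter and stands 70 mm above the disc, its top 115 mm above the bench; turns with the carousel
- post1 (a point): top centre of one of the five identical upright steel push posts near the rim of the carousel, midway between neighbouring seats, 120 mm from its centre; the post is 16 mm in diameter and stands 70 mm above the disc, its top 115 mm above the bench; turns with the carousel
- post2 (a point): top centre of one of the five identical upright steel push posts near the rim of the carousel, midway between neighbouring seats, 120 mm from its centre; the post is 16 mm in diameter and stands 70 mm above the disc, its top 115 mm above the bench; turns with the carousel
- post3 (a point): top centre of one of the five identical upright steel push posts near the rim of the carousel, midway between neighbouring seats, 120 mm from its centre; the post is 16 mm in diameter and stands 70 mm above the disc, its top 115 mm above the bench; turns with the carousel
- post4 (a point): top centre of one of the five identical upright steel push posts near the rim of the carousel, midway between neighbouring seats, 120 mm from its centre; the post is 16 mm in diameter and stands 70 mm above the disc, its top 115 mm above the bench; turns with the carousel
- lamp (a joint): angle in rad of the lamp's swing plate about its pin: 0 fully swung in against its fixed stop block, lens towards the spot; grows as it swings out, away from the carousel (anticlockwise seen from above), to 1.35 at most. It starts swung out and stays where it is left; about 2 to 3 N near its free corner moves it
- lamp_pin (a point): axis of the fixed upright steel pin (14 mm thick, domed collar 22 mm across, top 61 mm above the bench) about which the lamp plate turns; the point lies 50 mm above the bench; fixed to the station, same axes as point axis; swung in, the plate reaches from the pin along the +x direction of these axes
- lamp_corner (a point): point on the outer face of the lamp plate's upright back wall, 20 mm from its free end, 130 mm from the pin along the plate, 40 mm outwards, 55 mm above the bench. Its axes turn with the plate: x along the plate to the free end, y square out of the wall away from the carousel. The wall is 150 mm long, 8 mm thick, top 69 mm above the bench
- lamp_head (a point): top centre of the white lamp housing on the plate, 97 mm above the bench; axes as lamp_corner. The housing is 60 mm along x, 50 mm along y, its short dark lens barrel points along -y. The plate under it is 172 by 80 mm, from 22 mm behind the pin to 150 mm beyond it, 23 mm high
- flask: the conical flask, white plastic, foot 60 mm across, tapering to a 25 mm neck, 85 mm high, in a carousel seat; origin at the centre of its underside, z up. The only cone-shaped vessel
- jar: wide straight jar, white plastic, 60 mm across, 62 mm high, in a carousel seat; origin at the centre of its underside, z up
- bottle: round-shouldered bottle with a cap, white plastic, 60 mm across, 85 mm high, in a carousel seat; origin at the centre of its underside, z up
- pot: low pot, white plastic, 60 mm across, 38 mm high, in a carousel seat; origin at the centre of its underside, z up
- cylinder: tall measuring cylinder, bystander on the bench: foot 68 mm across, 10 mm high, tube 34 mm, 202 mm high in all; origin at the centre of its underside
- washbottle: wash bottle, bystander on the bench: 64 mm across, 150 mm high, thin spout above to 183 mm reaching 51 mm out from its centre along its x axis; origin at the centre of its underside
- parcel: brown parcel, bystander: 100 by 150 by 55 mm high; origin at the centre of its underside
- beaker: glass beaker, bystander: 72 mm across, 95 mm high; origin at the centre of its underside
- dish: covered flat dish, bystander: 94 mm across, 18 mm high; origin at the centre of its underside
- spatula: flat steel lab spatula lying on the bench, bystander: 180 mm long, 22 mm wide, 6 mm high; origin under its middle
There are look-alikes about, which are no part of the job. Leave any blue look-alike of the pot alone. Leave any yellow look-alike of the bottle alone.

How it is judged:
By the outcome, as a careful person would: the job done as asked, in the order asked, and still so for the second after the job is handed in, with the robot touching nothing.
It also fails if it takes over 67 s, if anything falls off the work surface, if the arm or the gripper's body presses on something with over 40 N, if the wrist force passes 120 N, or if a joint passes its speed limit or range.

ROBOT

A 7-joint arm with a two-finger parallel gripper is mounted at the origin on the work surface. World frame = base frame: x ahead of the robot, y to its left, z up, the work surface at z = 0. Lengths are in m, angles in rad, forces in N, time in s.
With the tool pointing down it reaches from about 0.35 to 0.9 m from the base axis. Payload 19.9 kg.
Tool frame: the origin (TCP) lies midway between the tips of the shut fingers; the grasp point (between the pads) lies arm.grip_depth behind it (arm.grip_depth is the distance from the TCP to the grasp point, in m); y points along the fingers, x is the direction in which the jaws open and shut, and the axes are right-handed (so a half turn about y gives the same grasp; the last joint's range is limited). The gripper opens to 94 mm and grips with 3 to 60 N. Pads are 16 mm wide; open, the fingers measure 119 mm over their backs; the gripper's body (75 mm by 177 mm) begins 78 mm behind the grasp point.
Start: joints at [-1.266, 0.417, -0.01, 1.614, 0.005, 1.111, -0.053], TCP at [0.212, 0.588, 0.205] pointing down, gripper open.
Joint ranges: [-2.81, 2.81], [-0.39, 2.02], [-1.27, 1.25], [0.06, 2.57], [-1.19, 4.33], [0.19, 2], [-2.82, 2.82]. Speed limits (rad/s): [1.89, 1.89, 2.39, 2.39, 3.01, 3.01, 3.01].

INTERFACE

Orientations are given as a unit quaternion [x, y, z, w].
In Python, from rig import arm gives the robot as it stands. The module is installed in compiled form; this text tells all that it offers.
- The arm moves only by the tool drive_tool, never from a script. Its argument "increments" is one flat list of numbers, 7 for each row, row after row: the shift along the tool's x, y, z scaled (see below), then the turn, a rotation vector about the tool's x, y, z scaled (see below), then the opening, from -1 (shut) to 1 (fully open). In form: [tx, ty, tz, ax, ay, az, gripper, tx, ty, tz, ax, ay, az, gripper, ...]. A call has 1 to 10 rows; each row shifts and turns the commanded pose from where the row before left it, along the tool's axes as they then stand; what a row does not reach is not made up. The controller multiplies each number of a shift by 100 cm and each number of a turn by pi/4 rad. A row lasts 1/8 s, in which the tool goes at most 62.5 mm and 10.7 degrees, less where a joint would pass 70% of its speed; a pose out of reach is approached as far as the arm can. A call with a number of a shift or a turn outside -1 to 1 is refused whole. A call with a gripper value outside its range is refused whole. The fingers move at their own pace and stop on an object; "grip_force" is the grip in N (left out, the last holds). Time passes only in rows, so rows that do not move let the fingers close. It gives the time, the measured TCP pose, the force and the opening at its end, in the units of the state.
- arm.observe(): the state, without advancing time (a new reading comes with each control period).
- arm.snapshot(name): name is "side" or "top" or "wrist"; returns the picture (400x640x3 uint8, red, green, blue); there is no depth.
- arm.camera_info(name): a dict with "fx", "fy", "cx", "cy" (pixels), "extrinsics" (4x4, takes a point from camera to world coordinates); the wrist camera has in their place "hand_eye" (4x4, takes a point from camera to tool coordinates, whose origin is the TCP and whose axes are the tool frame's). Camera axes: x right, y down, z forward; pixel columns grow to the right and rows downward; lengths in m; the calibration is good to about 2 mm. The wrist camera is an equidistant fisheye: a pixel r from the principal point sees the ray r / f radians off the axis. A picture is of the moment at which its call begins: read the wrist's pose just before it. camera_info takes no time and is no camera call.
- arm.close_job(): hands the job in, once; it reports no verdict.
The state is a dict: "time": time; "qpos": joint angles; "qvel": joint speeds; "tau": joint torques, N m; "tool_pos": TCP position; "tcp_rot": TCP orientation; "contact_force": force on the tool from outside, world axes, zero at the start; "moment": the same for the moment, N m; "width": opening from 0.0 (shut) to 1.0 (fully open).
Only numpy, scipy, OpenCV 4.12 (cv2) and the standard library are available. Lean on these libraries where they do the work, as an engineer would, in place of code of your own. Each camera call takes 0.05 s, during which the arm holds its last target. There are 200 camera calls.

## Working session

There is one attempt and no reset: what is moved stays moved. The work goes in short steps, Python scripts to look and compute and a tool call to move; the robot and the scene stay as the last step left them, time stands still between calls to the robot, and variables do not carry over. Pictures are saved under pics/ and viewed, about 8 in all and at most 12, crops included, and the job is handed in when it is done.

Besides the shell and the picture viewer there is one more tool, called by a JSON object that holds its "api" and its "payload", one argument or row to a line. drive_tool: Moves the arm, as the interface text tells. Its arguments: {"type":"object","properties":{"increments":{"type":"array","items":{"type":"number","minimum":-1,"maximum":1}},"grip_force":{"type":"number"}},"required":["increments"]}

```bash
mkdir -p pics; python3 - <<'E'
from rig import arm
import cv2,numpy as np
s=arm.observe(); print({k:np.round(v,3).tolist() for k,v in s.items()}, arm.grip_depth)
for n in("side","top"):
    cv2.imwrite(f"pics/{n}0.png",arm.snapshot(n)[:,:,::-1])
    c=arm.camera_info(n); print(n,{k:np.round(v,4).tolist() for k,v in c.items()})
E
```

```text
{'time': 0.0, 'qpos': [-1.266, 0.418, -0.01, 1.614, 0.005, 1.111, -0.053], 'qvel': [-0.0, -0.001, 0.001, 0.001, -0.0, -0.001, -0.0], 'tau': [0.001, -85.123, 0.639, -42.601, -0.049, 0.018, 0.0], 'tool_pos': [0.212, 0.588, 0.205], 'tcp_rot': [0.579, 0.406, -0.407, -0.578], 'contact_force': [-0.214, -0.529, -0.099], 'moment': [-0.02, 0.021, -0.012], 'width': 1.002} 0.0188
side {'fx': 470.3606, 'fy': 470.3606, 'cx': 312.1637, 'cy': 209.0269, 'extrinsics': [[-0.9867, -0.0956, 0.1315, 0.3893], [-0.1625, 0.6075, -0.7775, 1.1551], [-0.0055, -0.7886, -0.6149, 1.0364], [0.0, 0.0, 0.0, 1.0]]}
top {'fx': 422.4508, 'fy': 422.4508, 'cx': 320.8851, 'cy': 199.1774, 'extrinsics': [[0.0181, -0.9858, 0.1669, 0.3511], [-0.9998, -0.0174, 0.0053, -0.0376], [-0.0024, -0.167, -0.986, 1.3431], [0.0, 0.0, 0.0, 1.0]]}
```

View pics/top0.png

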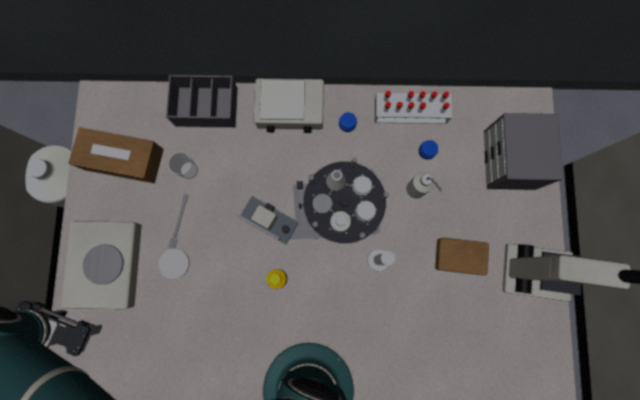

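View pics/side0.png

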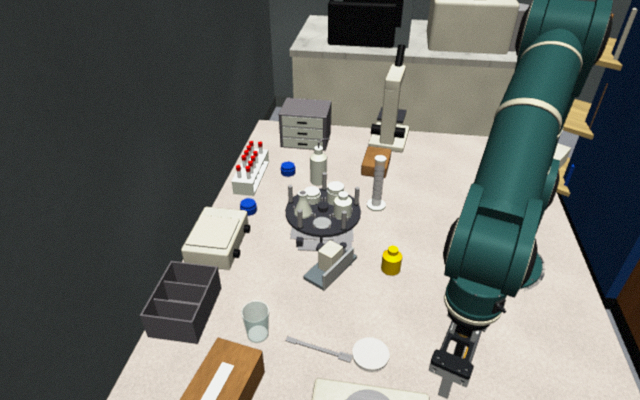

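The top view shows the carousel centred near px (345,202), the empty seat at (321,203) facing left (+y), and the lamp at (268,218). I'll crop in for detail.

```bash
python3 - <<'E'
import cv2,numpy as np
a=cv2.imread("pics/top0.png")[150:265,230:410]; b=cv2.imread("pics/side0.png")[160:290,265:405]
a=cv2.resize(a,None,fx=4.4,fy=4.4,interpolation=cv2.INTER_CUBIC)
cv2.imwrite("pics/ca.png",a)
b=cv2.resize(b,None,fx=4.6,fy=4.6,interpolation=cv2.INTER_CUBIC);cv2.imwrite("pics/cb.png",b)
E
```

```text
(no output)
```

View pics/ca.png

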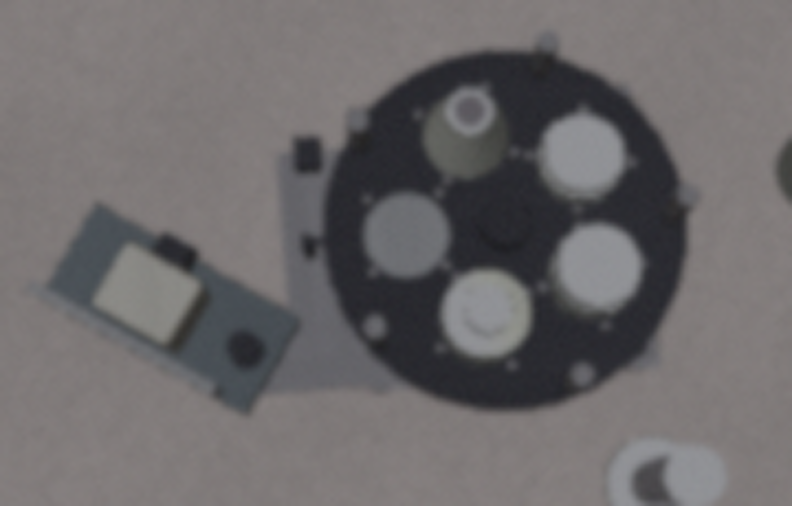

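View pics/cb.png

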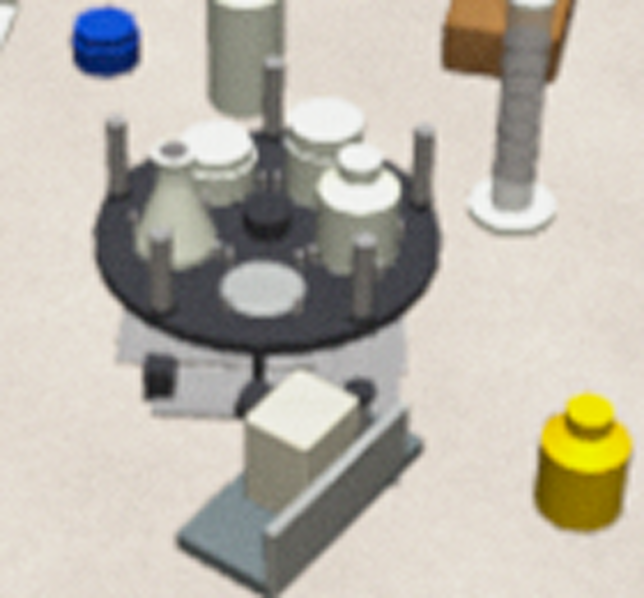

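```bash
cat > h.py <<'E'
from rig import arm
import numpy as np
from scipy.optimize import least_squares
from scipy.spatial.transform import Rotation as R
def proj(n,P):
    c=arm.camera_info(n); p=np.linalg.inv(c["extrinsics"])@np.append(P,1)
    return np.array([c["fx"]*p[0]/p[2]+c["cx"],c["fy"]*p[1]/p[2]+c["cy"]])
E
python3 - <<'E'
from h import *
T=lambda u,v:np.array([230+u/4.4,150+v/4.4]); S=lambda u,v:np.array([265+u/4.6,160+v/4.6])
tp=[T(*p) for p in[(375,325),(583,373),(688,192),(547,42),(358,118)]]
sp=[S(*p) for p in[(364,238),(424,130),(274,63),(116,122),(160,232)]]
def f(q):
    r=[]
    for k in range(5):
        a=q[2]+k*2*np.pi/5; P=[q[0]+.12*np.cos(a),q[1]+.12*np.sin(a),.115]
        r+=[proj("top",P)-tp[k],proj("side",P)-sp[k]]
    return np.concatenate(r)
s=least_squares(f,[.36,-.1,2.2]); q=s.x; print(q,np.degrees(q[2]),np.round(s.fun,1))
for k in range(5):
    a=q[2]+k*2*np.pi/5; print(k,np.round(q[:2]+.12*np.array([np.cos(a),np.sin(a)]),3))
st=q[2]-np.pi/5-np.pi/2; print("station x angle deg",np.degrees(st))
def L(x,p): c,s_=np.cos(x[2]),np.sin(x[2]); return [x[0]+c*p[0]-s_*p[1],x[1]+s_*p[0]+c*p[1],p[2]]
obs=[("top",(0,0,.061),T(245,343)),("side",(0,0,.061),S(358,386)),("top",(.15,.04,.069),T(35,288)),("side",(.15,.04,.069),S(268,530)),("side",(0,.036,.069),S(405,405)),("side",(-.022,.04,.023),S(424,440)),("top",(-.022,-.04,.023),T(300,320)),("top",(.15,-.04,.023),T(97,203)),("side",(.15,-.04,.023),S(178,540))]
g=lambda x:np.concatenate([proj(n,L(x,p))-o for n,p,o in obs])
s=least_squares(g,[.3,.07,1.2]); x=s.x; print("lamp",x,"angle",x[2]-st,np.round(s.fun,1)); 
d=x[:2]-q[:2];c,n=np.cos(st),np.sin(st);print("pin in station",c*d[0]+n*d[1],-n*d[0]+c*d[1])
print("corner",L(x,(.13,.04,.055)),"home corner",L([x[0],x[1],st],(.13,.04,.055)))
o=arm.observe(); print(np.round(R.from_quat(o["tcp_rot"]).as_matrix(),3))
# flat push pose
E
```

```text
[ 0.56503165 -0.10349107  2.30501967] 132.0678989844011 [-0.5  0.3 -0.  -0.5 -0.5  0.2 -0.  -1.1 -0.4  0.4 -0.2 -1.  -0.2 -0.4
 -0.2 -1.3 -0.6  0.3 -0.1 -0.6]
0 [ 0.485 -0.014]
1 [ 0.455 -0.152]
2 [ 0.578 -0.223]
3 [ 0.682 -0.128]
4 [0.625 0.001]
station x angle deg 6.0678989844011015
lamp [0.4751205  0.07787362 1.06821889] angle 0.9623140696164145 [-1.   0.7  0.4 -0.3 -2.6 -0.1  1.1  0.3  0.  -1.5  0.2 -1.4  0.1 -0.4
 -0.5 -0.6 -1.  -3. ]
pin in station -0.07023589419580631 0.1898527996174998
corner [np.float64(0.5026859080326751), np.float64(0.21106576940030056), 0.055] home corner [np.float64(0.6001638782131689), np.float64(0.13139141811782382), 0.055]
[[ 0.339 -0.    -0.941]
 [ 0.941 -0.001  0.339]
 [-0.001 -1.    -0.   ]]
```

{"api": "drive_tool", "payload": {
  "increments": [-0.036,0,-0.038,0,0,0,-1,-0.036,0,-0.038,0,0,0,-1,-0.036,0,-0.038,0,0,0,-1,-0.036,0,-0.038,0,0,0,-1,-0.036,0,-0.038,0,0,0,-1,-0.036,0,-0.038,0,0,0,-1,-0.036,0,-0.038,0,0,0,-1,-0.036,0,-0.038,0,0,0,-1,-0.036,0,-0.038,0,0,0,-1,-0.036,0,-0.038,0,0,0,-1]
}}

```text
time: 1.35
tool_pos: [0.4477, 0.1189, 0.2055]
tcp_rot: [0.579, 0.407, -0.407, -0.579]
contact_force: [0.1, 0.6, 0.1]
width: 0.008
```

```bash
cat >> h.py <<'E'
def rel(P):
    "shift to P in tool axes"
    o=arm.observe(); return np.round(R.from_quat(o["tcp_rot"]).as_matrix().T@(np.array(P)-o["tool_pos"]),4)
E
python3 - <<'E'
from h import *
print(rel([.497,.019,.205]), arm.observe()["tool_pos"])
def ray(n,u,v,z):
    c=arm.camera_info(n);E=np.array(c["extrinsics"]);d=E[:3,:3]@[(u-c["cx"])/c["fx"],(v-c["cy"])/c["fy"],1];return np.round(E[:3,3]+d*(z-E[2,3])/d[2],3)
print("cyl",ray("top",377.7,258.6,.005),ray("top",388,258,.202))
A=np.array([.565,-.1035]);off=lambda d:d*np.array([np.cos(np.radians(70.2)),np.sin(np.radians(70.2))])
P0=A+.12*np.array([np.cos(np.radians(132)),np.sin(np.radians(132))])+off(.035)
Rm=R.from_quat(arm.observe()["tcp_rot"]).as_matrix()
prev=P0
for i,a in enumerate(np.arange(132,181,4)):
    P=A+.12*np.array([np.cos(np.radians(a)),np.sin(np.radians(a))])+off(.0205)
    w=np.array([*(P-prev),0]);print(a,np.round(P,4),np.round(Rm.T@w,4));prev=P
E
```

```text
[-0.0773  0.0005 -0.0802] [0.44773492 0.1188675  0.20548841]
cyl [ 0.392 -0.212  0.005] [ 0.388 -0.214  0.202]
132 [0.4916 0.005 ] [-0.0145 -0.     -0.    ]
136 [ 0.4856 -0.0009] [-0.0075 -0.      0.0037]
140 [ 0.48   -0.0071] [-0.0078 -0.      0.0032]
144 [ 0.4749 -0.0137] [-0.008  -0.      0.0026]
148 [ 0.4702 -0.0206] [-0.0081 -0.      0.0021]
152 [ 0.466  -0.0279] [-0.0082 -0.      0.0015]
156 [ 0.4623 -0.0354] [-0.0083 -0.      0.0009]
160 [ 0.4592 -0.0432] [-0.0084 -0.      0.0003]
164 [ 0.4566 -0.0511] [-0.0084 -0.     -0.0003]
168 [ 0.4546 -0.0593] [-0.0083 -0.     -0.0008]
172 [ 0.4531 -0.0675] [-0.0083 -0.     -0.0014]
176 [ 0.4522 -0.0758] [-0.0081 -0.     -0.002 ]
180 [ 0.4519 -0.0842] [-0.008  -0.     -0.0026]
```

{"api": "drive_tool", "payload": {
  "increments": [-0.026,0,-0.027,0,0,0,-1,-0.026,0,-0.027,0,0,0,-1,-0.025,0,-0.026,0,0,0,-1,0,0,0,0,0,0,-1,0,0.04,0,0,0,0,-1,0,0.04,0,0,0,0,-1,0,0.03,0,0,0,0,-1,0,0.018,0,0,0,0,-1,0,0,0,0,0,0,-1]
}}

```text
time: 2.48
tool_pos: [0.4954, 0.0215, 0.0765]
tcp_rot: [-0.578, -0.406, 0.408, 0.579]
contact_force: [0.8, -0.0, -0.5]
width: 0.005
```

Now push along the arc.

{"api": "drive_tool", "payload": {
  "increments": [-0.009,0,0,0,0,0,-1,-0.007,0,0.001,0,0,0,-1,-0.0075,0,0.0037,0,0,0,-1,-0.0078,0,0.0032,0,0,0,-1,-0.008,0,0.0026,0,0,0,-1,-0.0081,0,0.0021,0,0,0,-1,-0.0082,0,0.0015,0,0,0,-1,-0.0083,0,0.001,0,0,0,-1]
}}

```text
time: 3.48
tool_pos: [0.4599, -0.0342, 0.0774]
tcp_rot: [-0.578, -0.406, 0.407, 0.579]
contact_force: [-1.2, 4.9, 1.7]
width: 0.005
```

{"api": "drive_tool", "payload": {
  "increments": [-0.0084,0,0.0003,0,0,0,-1,-0.0084,0,-0.0003,0,0,0,-1,-0.0083,0,-0.0008,0,0,0,-1,-0.0083,0,-0.0014,0,0,0,-1]
}}

```text
time: 3.98
tool_pos: [0.4513, -0.0671, 0.0775]
tcp_rot: [0.579, 0.406, -0.406, -0.578]
contact_force: [-0.1, 0.9, 0.1]
width: 0.003
```

{"api": "drive_tool", "payload": {
  "increments": [0,0,0,0,0,0,-1,0,0,0,0,0,0,-1,0,0,0,0,0,0,-1,0,0,0,0,0,0,-1,0,0,0,0,0,0,-1,0,0,0,0,0,0,-1,0,0,0,0,0,0,-1,0,0,0,0,0,0,-1]
}}

```text
time: 4.97
tool_pos: [0.4514, -0.0662, 0.0775]
tcp_rot: [0.579, 0.407, -0.407, -0.579]
contact_force: [0.3, -0.3, -0.1]
width: 0.005
```

```bash
python3 - <<'E'
from h import *
import cv2
print(arm.observe()["contact_force"])
a=arm.snapshot("top")[:,:,::-1][140:290,220:420]; b=arm.snapshot("side")[:,:,::-1][140:290,250:410]
f=lambda i:cv2.resize(i,(400,int(400*i.shape[0]/i.shape[1])),interpolation=cv2.INTER_CUBIC)
a,b=f(a),f(b);h=min(len(a),len(b));cv2.imwrite("pics/p2.png",np.hstack([a[:h],b[:h]]))
E
```

```text
[ 0.33483993 -0.3134383  -0.07648902]
```

View pics/p2.png

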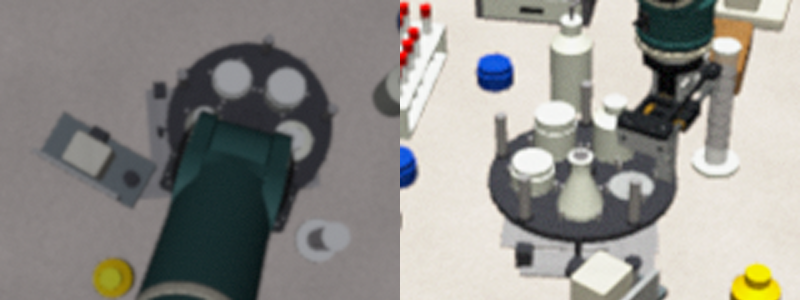

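Flask now stands at the spot by the pointer (side px ≈ (578,185) in the composite), all vessels upright, finger free. Lift out and go to the lamp.

{"api": "drive_tool", "payload": {
  "increments": [0,-0.03,0,0,0,0,-1,0,-0.05,0,0,0,0,-1,0,-0.05,0,0,0,0,-1,0,0,0,0,0,0,-1]
}}

```text
time: 5.58
tool_pos: [0.453, -0.0663, 0.2106]
tcp_rot: [0.58, 0.408, -0.405, -0.578]
contact_force: [0.1, -0.2, -1.0]
width: 0.006
```

```bash
python3 - <<'E'
from h import *
print(arm.observe()["tool_pos"],rel([.474,.227,.205]))
E
```

```text
[ 0.453      -0.06631715  0.21061127] [0.2831 0.0059 0.0797]
```

{"api": "drive_tool", "payload": {
  "increments": [0.047,0,0.0133,0,0,0,-1,0.047,0,0.0133,0,0,0,-1,0.047,0,0.0133,0,0,0,-1,0.047,0,0.0133,0,0,0,-1,0.047,0,0.0133,0,0,0,-1,0.047,0,0.0133,0,0,0,-1,0,0,0,0,0.1,0,-1,0,0,0,0,0.1,0,-1,0,0,0,0,0,0,-1]
}}

```text
time: 6.7
tool_pos: [0.4715, 0.226, 0.2067]
tcp_rot: [0.609, 0.36, -0.36, -0.609]
contact_force: [0.1, 0.4, -0.4]
width: 0.006
```

```bash
python3 - <<'E'
from h import *
o=arm.observe();print(o["tool_pos"],rel([.474,.227,.045]),R.from_quat(o["tcp_rot"]).as_matrix().round(3),o["qpos"].round(2) if hasattr(o["qpos"],"round") else o["qpos"])
import cv2
a=arm.snapshot("side")[:,:,::-1][180:330,260:460]; cv2.imwrite("pics/p3.png",cv2.resize(a,(800,600),interpolation=cv2.INTER_CUBIC))
E
```

```text
[0.4715384  0.22603226 0.20665028] [ 0.0022  0.1616 -0.0018] [[ 0.482 -0.001 -0.876]
 [ 0.876 -0.001  0.482]
 [-0.001 -1.     0.001]] [-0.72  0.24  0.25  1.87 -0.07  1.04  0.63]
```

View pics/p3.png

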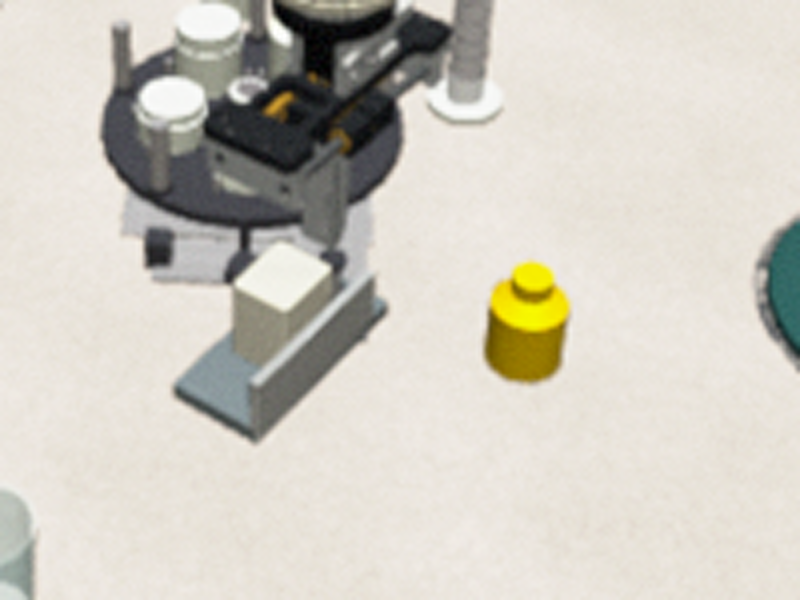

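The finger hangs over the wall's outer side; tool +z points outward, so pushing goes along −z. Descend and close in on the wall.

{"api": "drive_tool", "payload": {
  "increments": [0,0.05,0,0,0,0,-1,0,0.05,0,0,0,0,-1,0,0.04,0,0,0,0,-1,0,0.022,0,0,0,0,-1,0,0,-0.01,0,0,0,-1,0,0,-0.008,0,0,0,-1,0,0,-0.004,0,0,0,-1,0,0,0,0,0,0,-1]
}}

```text
time: 7.75
tool_pos: [0.4918, 0.2154, 0.0461]
tcp_rot: [0.609, 0.36, -0.359, -0.609]
contact_force: [-0.2, 0.2, 0.0]
width: 0.007
```

{"api": "drive_tool", "payload": {
  "increments": [0.0029,0,-0.0098,0,0.0764,0,-1,0.0029,0,-0.0098,0,0.0764,0,-1,0.0029,0,-0.0078,0,0.0764,0,-1,0.0029,0,-0.0078,0,0.0764,0,-1,0.0029,0,-0.0078,0,0.0764,0,-1,0.0029,0,-0.0078,0,0.0764,0,-1,0.0029,0,-0.0078,0,0.0764,0,-1,0.0029,0,-0.0078,0,0.0764,0,-1]
}}

```text
time: 8.75
tool_pos: [0.556, 0.1909, 0.0457]
tcp_rot: [-0.677, -0.204, 0.205, 0.677]
contact_force: [-2.1, 1.5, 0.8]
width: 0.005
```

```bash
cat >> h.py <<'E'
def lamp():
    o=arm.observe();M=R.from_quat(o["tcp_rot"]).as_matrix();d=np.array(o["tool_pos"])[:2]-[.4751,.0779]
    th=np.arctan2(M[1,0],M[0,0]); c,s=np.cos(th),np.sin(th)
    print("tool deg",np.degrees(th),"local",c*d[0]+s*d[1],-s*d[0]+c*d[1],"z",o["tool_pos"][2],"F",M.T@o["contact_force"])
E
python3 -c "from h import *;lamp()"
```

```text
tool deg 33.61554594689446 local 0.12991998375983974 0.04930197247342063 z 0.04570051804049967 F [-0.92503111 -0.82961695  2.36596165]
```

{"api": "drive_tool", "payload": {
  "increments": [0.0029,0,-0.0078,0,0.0764,0,-1,0.0029,0,-0.0078,0,0.0764,0,-1,0.0029,0,-0.0078,0,0.0764,0,-1,0.0029,0,-0.0078,0,0.0764,0,-1,0.0029,0,-0.0078,0,0.0764,0,-1,0.0029,0,-0.0078,0,0.0764,0,-1,0.0029,0,-0.0078,0,0.0764,0,-1,0,0,0,0,0,0,-1]
}}

```text
time: 9.75
tool_pos: [0.5967, 0.1482, 0.0456]
tcp_rot: [0.705, 0.059, -0.059, -0.705]
contact_force: [-0.8, -0.4, -1.0]
width: 0.005
```

```bash
python3 -c "from h import *;lamp()"
```

```text
tool deg 9.563769750666095 local 0.1315751845753314 0.04912756301052594 z 0.04562910268536188 F [-0.87413886  1.01310114 -0.24474546]
```

{"api": "drive_tool", "payload": {
  "increments": [0.0029,0,-0.0075,0,0.0764,0,-1,0,0,-0.002,0,0,0,-1,0,0,-0.0015,0,0,0,-1,0,0,0,0,0,0,-1]
}}

```text
time: 10.25
tool_pos: [0.6001, 0.1426, 0.0456]
tcp_rot: [-0.705, -0.039, 0.04, 0.707]
contact_force: [-4.4, 18.9, 1.6]
width: 0.006
```

```bash
python3 -c "from h import *;lamp()"
```

```text
tool deg 6.426399309792192 local 0.13145914612658627 0.050313206231418495 z 0.04558485142400387 F [-2.28351741 -1.48530162 19.30891862]
```

The force rose to 19 N, well above the 2–3 N needed to swing the plate, and the tool angle is 6.4° against the station's 6.1°. The plate is against the stop. Back off, lift, and check.

{"api": "drive_tool", "payload": {
  "increments": [0,0,0.01,0,0,0,-1,0,0,0.03,0,0,0,-1,0,-0.05,0.02,0,0,0,-1,0,-0.06,0,0,0,0,-1,0,-0.06,0,0,0,0,-1,0,0,0.055,0,0,0,-1,0,0,0.055,0,0,0,-1,0,0,0.055,0,0,0,-1,0,0,0.055,0,0,0,-1,0,0,0,0,0,0,-1]
}}

```text
time: 11.5
tool_pos: [0.5685, 0.4216, 0.2145]
tcp_rot: [-0.706, -0.04, 0.041, 0.706]
contact_force: [0.1, -1.2, 0.6]
width: 0.004
```

```bash
python3 - <<'E'
from h import *
import cv2
print(arm.observe()["contact_force"])
a=arm.snapshot("top")[:,:,::-1][140:290,220:420]; b=arm.snapshot("side")[:,:,::-1][140:290,250:450]
f=lambda i:cv2.resize(i,(800,600),interpolation=cv2.INTER_CUBIC)
cv2.imwrite("pics/p4.png",f(a));cv2.imwrite("pics/p5.png",f(b))
E
```

```text
[ 0.08746959 -1.1743276   0.61352046]
```

View pics/p4.png

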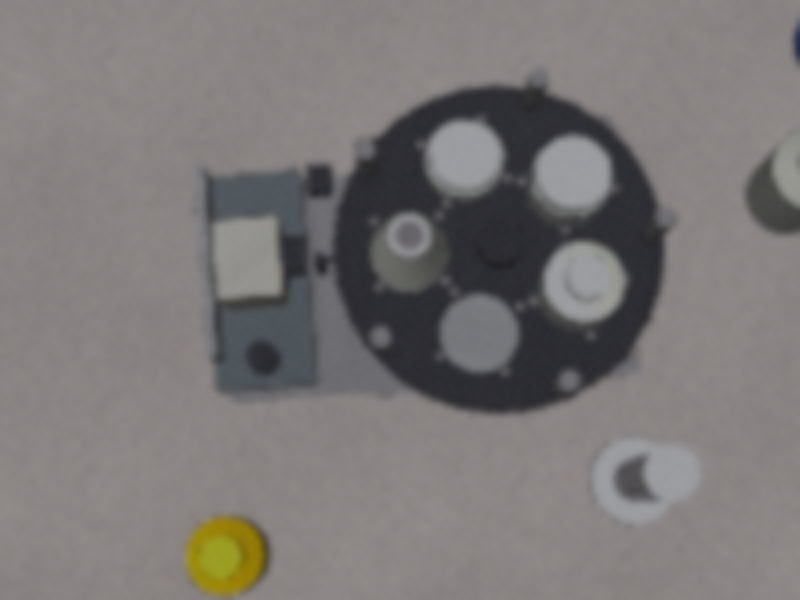

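View pics/p5.png

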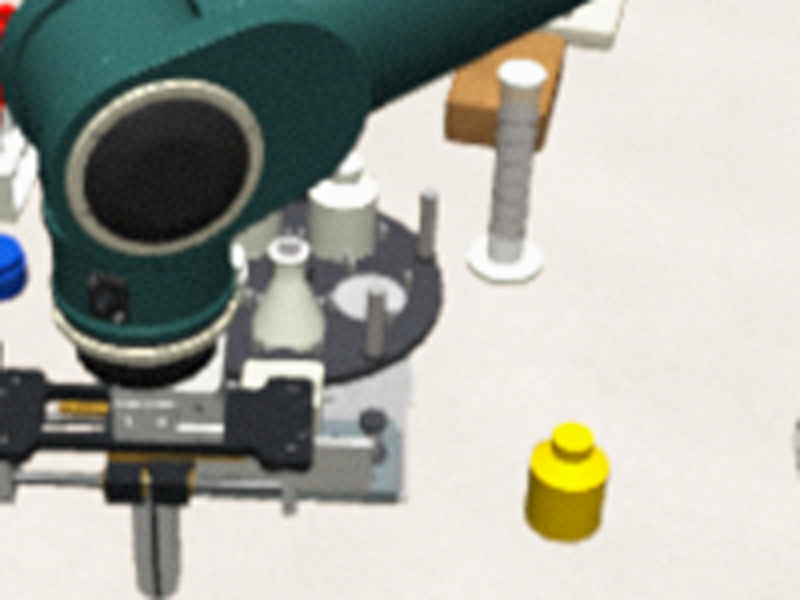

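The top view shows the flask at (410,245) facing the lens. The plate is square and against the stop block at (320,180). The posts are back at their detent pixel positions, and nothing else has moved.

```bash
python3 -c "from rig import arm;print(arm.close_job())"
```

```text
the job is handed in; nothing more can be done
None
```

The flask is at the reading spot, the lamp plate is home against its stop, and I have handed the job in at about 11.6 s of the 67 s allowed.

- **Carousel:** I pushed one post anticlockwise past the hump, and the carousel ran one detent (72°) by itself. In the last top view the post nearest the spot was back within 1 pixel of its starting place, and the flask stood in line with the pointer. The vessels were all upright in their seats.
- **Lamp:** I pushed the plate's free corner round until the force rose to 19 N, well above the 2–3 N that moves it. The tool was then at 6.4° against the 6.1° I measured for the station, about what the camera measurement allows. After I backed off, the plate looked square against the stop block with the lens facing the flask.
- **Other objects:** the bystanders in the last pictures, the tall cylinder among them, looked where they had been. My final close-ups covered only the area round the station. In the last side view the arm hid part of the carousel, so the check there rests on the top view.

No check failed.

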